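# Straightedge flush, clip held open over the edge

## Robot

A 7-joint arm with a two-finger parallel gripper is mounted at the origin on the work surface. World frame = base frame: x ahead of the robot, y to its left, z up, the work surface at z = 0. Lengths are in m, angles in rad, forces in N, time in s.
With the tool pointing down it reaches from about 0.4 to 0.875 m from the base axis. Payload 19.3 kg.
Tool frame: the origin (TCP) lies at the very end of the fingers, on their centre line; the grasp point (between the pads) lies 19 mm behind it; z points along the fingers, y is the line along which they close (so a half turn about z gives the same grasp; the last joint's range is limited). The gripper opens to 85 mm and grips with 20 to 120 N. Pads are 22 mm wide; open, the fingers measure 114 mm over their backs; the gripper's body (76 mm by 85 mm) begins 54 mm behind the grasp point. The pads swing forward as they close: fully open they stand 13 mm farther back than shut.
Start: joints at [-1.336, 0.521, -0.036, 1.599, 0.021, 1.021, -0.113], TCP at [0.188, 0.596, 0.231] pointing down, gripper open.
Joint ranges: [-2.91, 2.91], [-0.3, 2.13], [-1.5, 1.42], [0.17, 2.43], [-1.26, 4.41], [0.16, 1.93], [-2.52, 2.52]. Speed limits (rad/s): [1.89, 1.89, 2.39, 2.39, 3.01, 3.01, 3.01].

## Interface

Orientations are given as [roll, pitch, yaw] about the fixed x, y, z axes, in that order (R = Rz(yaw) Ry(pitch) Rx(roll)).
In Python, from workcell import bot gives the robot as it stands.
- The arm moves only by the shell command python3 -m crank 'ROWS' [FORCE]. ROWS is a JSON object of lists of equal length, an entry for each row: "travel": the shift along the world's x, y, z in cm, a list of three; "turn": the turn, a rotation vector about the world's x, y, z in degrees, a list of three; "gripper": the closure, from 0 (fully open) to 1 (shut). A call has exactly 5 rows; each row is the pose to reach, as a shift and turn from the pose commanded when the call began; what a row does not reach only later rows make up. A row lasts 1/10 s, in which the tool goes at most 50 mm and 8.59 degrees, less where a joint would pass 70% of its speed; a pose out of reach is approached as far as the arm can. A call with a gripper value outside its range is refused whole. The fingers move at their own pace and stop on an object; FORCE is the grip in N (left out, the last holds). Time passes only in rows, so rows that repeat a pose let the fingers close, or fill a call up. It gives the time, the measured TCP pose, the force, the opening and the grip force at its end, in the units of the state.
- bot.observe(): the state, without advancing time (a new reading comes with each control period).
- bot.grab_frame(name): name is "scene" or "top"; returns a dict with "pixels" (420x560x3 uint8, red, green, blue), "fx", "fy", "cx", "cy" (pixels), "dist" ([k1, k2, p1, p2, k3] as OpenCV has them; the pictures are not rectified), "extrinsics" (4x4, takes a point from world to camera coordinates). Camera axes: x right, y down, z forward; pixel columns grow to the right and rows downward; lengths in m; the calibration is good to about 2 mm. A picture is of the moment at which its call begins. There is no depth.
- bot.job_done(): hands the job in; it is judged then, once.
The state is a dict: "clock": time; "qpos": joint angles; "qd": joint speeds; "joint_efforts": joint torques, N m; "position": TCP position; "tool_rot": TCP orientation; "force": force on the tool from outside, world axes, zero at the start; "moment": the same for the moment, N m; "grip_width": finger opening in m; "finger_force": force on a finger pad.
Only numpy, scipy, OpenCV 4.12 (cv2) and the standard library are available. Lean on these libraries where they do the work, as an engineer would, in place of code of your own. Each camera call takes 0.05 s, during which the arm holds its last target. There are 200 camera calls.

## Task

Slide the aluminium angle straightedge square across until its upright leg lies flush against the face of the standing greyboard panel, leaving its near end about level with the panel's near edge. Then pick up the spring clip, squeeze its handles so that the jaws gape wide, and bring it level, just clear of the table and low enough to be beside the straightedge's leg, so that the open jaws reach around the panel's near upright edge and the end of the straightedge together, a good centimetre or two in, touching neither. Finish there, still holding the clip squeezed open, with the straightedge still flush and everything else left where it was.

Things in the scene. Friction and masses are not known exactly. Their poses are not given: they have to be found in the camera images.
- panel: Pale greyboard panel, fixed, standing on its long edge: 150 mm long (x), 4 thick (y: -2 to 2), 60 high. Origin: centre of its underside, on the table. A fixed plywood block backs its +y side (x -17 to 68, out to y 52, up to 45 high). The bare -y face takes the straightedge. Its near upright edge, at x = -75 mm towards the robot, is free on both sides.
- panel_edge (a point): Middle of the panel's near upright edge (panel frame -75, 0, 30 mm).
- straightedge: Loose aluminium angle, 150 mm long (x), 0.25 kg, on the panel's -y side. Upright leg: y -5 to 0 mm, 40 high; its face y = 0 looks to the panel and goes flush. Flange flat on the table: y -70 to 0, 6 thick, pointing away. Origin: on the table under the middle of that face. Starts 25 to 48 mm off the panel, turned up to 0.2 rad; slides if the leg is pushed low down towards +y.
- straightedge_near (a point): Near end of the leg's outer face, 20 mm up (straightedge frame -75, 0, 20 mm).
- straightedge_far (a point): Far end of the leg's outer face, 20 mm up (straightedge frame 75, 0, 20 mm).
- clip: Loose black spring clip like a big clothes peg with a steel pivot pin, on its side, 28 mm high, 80 g. Origin: foot of the pin, on the table; z up, x towards the jaws (tips at x 55). Two handle tabs, x -20 to -55, 26 high, squeezed along y: at rest they flare back by 0.27 rad each, 57 mm over the outer back ends; opened 0.27 rad they are parallel, 25 mm over the outer faces, and are held best.
- clip_jaw (a joint): Opening of the clip: rotation of each half about the pin, rad, 0 jaws shut, 0.40 the stop. Gape between the jaw tips is about 2 x 48 mm x its sine (28 mm at 0.30). Both halves move alike. The spring needs about 6 N on each handle to begin and 12 N at 0.35 rad; let go, it snaps shut.
- clip_mouth (a point): Point midway between the jaw tips (clip frame 55, 0, 14 mm).
- clip_handles (a point): Point midway between the handle tabs, where to squeeze (clip frame -40, 0, 14 mm).
- cup: White cup, 76 mm across, 85 mm high, origin under it. Leave alone.
- bottle_a: Bottle, 62 mm across, 200 mm high, origin under it. Leave alone.
- bottle_b: Bottle, 62 mm across, 190 mm high, origin under it. Leave alone.
- gem: Glass gem, 28 mm across, 10 mm high, origin under it. Leave alone.
- eraser: Foam-like block 45 x 30 x 25 mm, origin under it. Leave alone.
- brush: Brush, 170 mm long, lying. Leave alone.
- ornament: Black round furniture rosette, 60 mm across, 12 mm high, origin under it. Leave alone.
Mind the look-alikes: they are no part of the job. Several things look just like the straightedge: the one meant starts farthest from the robot's base.

How it is judged:
By the outcome, as a careful person would: the job done as asked, in the order asked, and still so for the second after the job is handed in, while the arm keeps its last pose, push and grip.
It also fails if it takes over 54 s, if anything falls off the work surface, if the arm or the gripper's body presses on something with over 40 N, if the wrist force passes 120 N, or if a joint passes its speed limit or range.

## Working session

There is one attempt and no reset: what is moved stays moved. The work goes in short steps, Python scripts to look and compute and a shell command to move; the robot and the scene stay as the last step left them, time stands still between calls to the robot, and variables do not carry over. Pictures are saved under pics/ and viewed, at most 10 in all, crops included, and the job is handed in when it is done.

```bash
mkdir -p pics; ls
python3 - <<'E'
from workcell import bot
import cv2,numpy as np,pickle
for n in("scene","top"):
    f=bot.grab_frame(n); pickle.dump(f,open(n+'.pkl','wb'))
    cv2.imwrite(f'pics/{n}0.png',f['pixels'][:,:,::-1])
    E=f['extrinsics'];print(n,f['fx'],f['cx'],f['cy'],np.round(-E[:3,:3].T@E[:3,3],3),np.round(E[2,:3],2))
s=bot.observe();print(s['clock'],s['position'],s['tool_rot'],s['grip_width'])
E
```

```text
pics
scene 451.05219399407747 278.26375900061066 209.04248978485973 [1.331 0.461 0.785] [-0.66 -0.38 -0.64]
top 396.84781787344747 285.49528262369813 205.03800596213657 [0.363 0.02  1.055] [ 0.19  0.02 -0.98]
0.1 [0.18751123 0.59589761 0.23077025] [-3.14055041e+00  5.25371465e-05  2.83673641e+00] 0.08554082746637315
```

View pics/scene0.png

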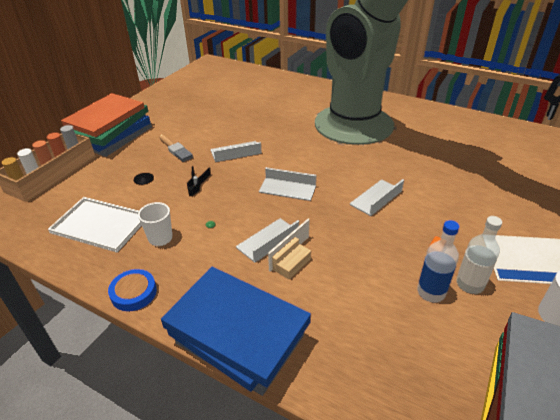

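View pics/top0.png

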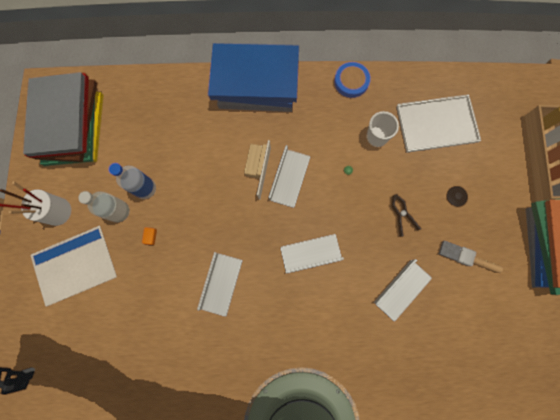

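The top view shows four alike angles, at about (290,178), (311,254), (219,284) and (404,290). The one at (290,178) is farthest from the base and beside the panel (263,168), so it fits. The black clip is at (404,213). I'll confirm this in an enlarged crop.

```bash
cat > h.py <<'E'
import numpy as np,cv2,pickle
from workcell import bot
def ray(f,px):
    K=np.array([[f['fx'],0,f['cx']],[0,f['fy'],f['cy']],[0,0,1]])
    u=cv2.undistortPoints(np.array(px,float).reshape(-1,1,2),K,np.array(f['dist']))[:,0]
    R=f['extrinsics'][:3,:3];t=f['extrinsics'][:3,3]
    return -R.T@t,(np.c_[u,np.ones(len(u))])@R
def onz(f,px,z):
    c,d=ray(f,px);return c+d*((z-c[2])/d[:,2])[:,None]
def proj(f,P):
    K=np.array([[f['fx'],0,f['cx']],[0,f['fy'],f['cy']],[0,0,1]])
    E=f['extrinsics'];return cv2.projectPoints(np.array(P,float).reshape(-1,1,3),cv2.Rodrigues(E[:3,:3])[0],E[:3,3],K,np.array(f['dist']))[0][:,0]
E
python3 - <<'E'
from h import *
f=pickle.load(open('top.pkl','rb'));g=pickle.load(open('scene.pkl','rb'))
def crop(f,x,y,w,h,s): return cv2.resize(f['pixels'][y:y+h,x:x+w,::-1],None,fx=s,fy=s,interpolation=cv2.INTER_CUBIC)
a=crop(f,235,130,80,90,6)[:540];b=crop(f,380,188,50,90,6)
cv2.imwrite('pics/c1.png',np.hstack([a,b]))
a=crop(g,230,210,90,75,6);b=crop(g,180,160,40,75,6)
cv2.imwrite('pics/c2.png',np.hstack([a,b]))
E
```

```text
(no output)
```

View pics/c1.png

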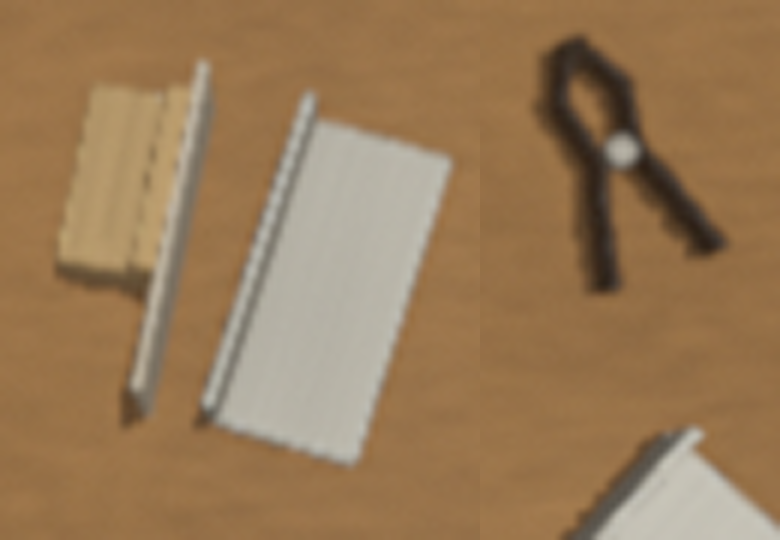

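View pics/c2.png

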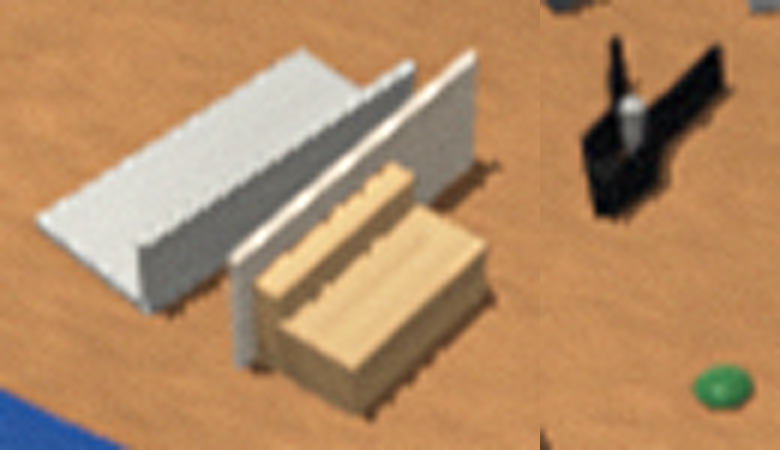

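The crops confirm the straightedge: its leg faces the panel, with the top strip running from (309,95) to (208,408) in the top crop. The panel's top runs from (203,63) to (138,392). The clip's jaws point up-left, with its pin at (622,150).

Run:
```python
from h import *
f=pickle.load(open('top.pkl','rb'));g=pickle.load(open('scene.pkl','rb'))
T=lambda x,y:(235+(x+.5)/6-.5,130+(y+.5)/6-.5)
C=lambda x,y:(380+(x-480+.5)/6-.5,188+(y+.5)/6-.5)
S=lambda x,y:(230+(x+.5)/6-.5,210+(y+.5)/6-.5)
S2=lambda x,y:(180+(x-540+.5)/6-.5,160+(y+.5)/6-.5)
def seg(n,f,a,b,z):
    p=onz(f,[a,b],z);d=p[0]-p[1];print(n,'far',np.round(p[0,:2]*1e3,1),'near',np.round(p[1,:2]*1e3,1),'len',np.round(np.linalg.norm(d)*1e3,1),'ang',np.round(np.degrees(np.arctan2(d[1],d[0])),1))
seg('panel top',f,T(203,62),T(138,390),.06)
seg('panel scene',g,S(236,254),S(474,54),.06)
seg('leg top(mid)',f,T(309,95),T(209,407),.04)
seg('leg scene outer top',g,S(140,250),S(413,66),.04)
seg('flange edge',f,T(451,157),T(354,464),.006)
for n,q,z in(('pin',C(622,150),.03),('tip',C(573,40),.028),('hL',C(603,290),.027),('hR',C(716,246),.027)):
    print(n,np.round(onz(f,[q],z)[0,:2]*1e3,1))
print('pin scene',onz(g,[S2(630,104)],.03)[0])
h=cv2.cvtColor(f['pixels'],cv2.COLOR_RGB2GRAY)[185:240,380:430]
m=(h<60).astype(np.uint8);c=max(cv2.findContours(m,0,2)[0],key=cv2.contourArea)
p=onz(f,c[:,0]+[380,185],.027)[:,:2]*1e3
print(np.round(p[np.argmax(p@[1,.0])]),cv2.minAreaRect(p.astype(np.float32)))
```

```text
panel top far [728.4  85.3] near [580.5 111.6] len 150.2 ang -10.1
panel scene far [724.2  82.8] near [580.6 111.2] len 146.4 ang -11.2
leg top(mid) far [719.9  38.9] near [577.2  82.2] len 149.1 ang -16.9
leg scene outer top far [723.1  38.5] near [578.5  82.6] len 151.1 ang -16.9
flange edge far [701.6 -25.8] near [558.1  19. ] len 150.3 ang -17.3
pin [ 538.2 -268.6]
tip [ 587.9 -250.1]
hL [ 477.2 -258. ]
hR [ 496.2 -308.6]
pin scene [ 0.53963964 -0.27107931  0.03      ]
[ 586. -247.] ((533.3157958984375, -258.607421875), (107.31790161132812, 36.041683197021484), 6.3409528732299805)
```

Panel yaw is about -10.4°, with its near edge at (580,111). The leg's yaw is about -17°, roughly 25 to 38 mm off the panel. The clip's pin is at (539,-270) with a yaw of about 20°. I'll move above the flange with the finger line parallel to the panel.

```bash
python3 -m crank '{"travel":[[3,-3.7,0],[6,-7.4,0],[9,-11.1,0],[12,-14.8,0],[15,-18.5,0]],"turn":[[0,0,-8],[0,0,-16],[0,0,-24],[0,0,-32],[0,0,-40]],"gripper":[0,0,0,0,0]}'
python3 -m crank '{"travel":[[3,-3.7,0],[6,-7.4,0],[9,-11.1,0],[12,-14.8,0],[15,-18.5,0]],"turn":[[0,0,-8],[0,0,-16],[0,0,-24],[0,0,-32],[0,0,-40]],"gripper":[0,0,0,0,0]}'
python3 -m crank '{"travel":[[3,-3.8,-1],[6,-7.6,-3],[9,-11.4,-5],[12,-15.2,-7],[15.5,-19.1,-9]],"turn":[[0,0,-3],[0,0,-3],[0,0,-3],[0,0,-3],[0,0,-3]],"gripper":[0,0,0,0,0]}'
```

```text
clock: 0.6
position: [0.3385, 0.4094, 0.2313]
tool_rot: [-3.141, -0.0, 2.133]
force: [0.8, 1.0, 0.3]
grip_width: 0.0851
finger_force: 0.0
clock: 1.1
position: [0.4884, 0.2245, 0.2313]
tool_rot: [-3.142, -0.0, 1.435]
force: [0.7, 1.1, 0.4]
grip_width: 0.0855
finger_force: 0.0
clock: 1.6
position: [0.635, 0.0428, 0.1449]
tool_rot: [-3.141, 0.0, 1.388]
force: [1.3, 1.4, -0.5]
grip_width: 0.0856
finger_force: 0.0
```

```bash
python3 -m crank '{"travel":[[0,0,0],[0,0,-4],[0,0,-8],[0,0,-12],[0,0,-12.5]],"turn":[[0,0,0],[0,0,0],[0,0,0],[0,0,0],[0,0,0]],"gripper":[0,0,0,0,0]}'
python3 -m crank '{"travel":[[0,0,0],[0.05,0.2,0],[0.1,0.5,0],[0.15,0.8,0],[0.2,1.0,0]],"turn":[[0,0,0],[0,0,0],[0,0,0],[0,0,0],[0,0,0]],"gripper":[0,0,0,0,0]}'
python3 - <<'E'
from h import *
f=bot.grab_frame('scene');cv2.imwrite('pics/p1.png',cv2.resize(f['pixels'][170:290,200:350,::-1],None,fx=4.5,fy=4.5,interpolation=cv2.INTER_CUBIC))
E
```

```text
clock: 2.1
position: [0.6315, 0.0445, 0.0168]
tool_rot: [-3.135, 0.002, 1.388]
force: [-0.7, -0.1, 1.0]
grip_width: 0.0854
finger_force: 0.0
clock: 2.6
position: [0.637, 0.0549, 0.0221]
tool_rot: [3.14, -0.001, 1.388]
force: [-0.0, -1.6, 1.3]
grip_width: 0.0853
finger_force: 0.9
```

View pics/p1.png

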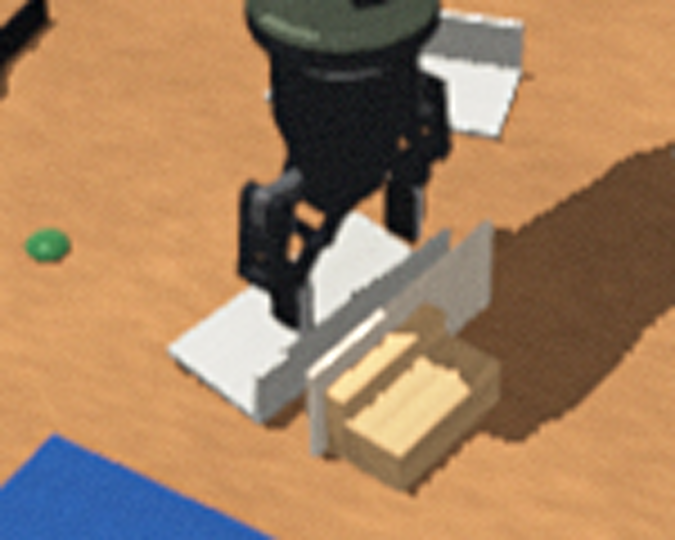

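The fingers stand over the flange, inside the leg, and contact is starting. I'll push on towards the panel.

```bash
python3 -m crank '{"travel":[[0,0,-0.4],[0.1,0.3,-0.5],[0.15,0.6,-0.5],[0.2,0.9,-0.5],[0.25,1.2,-0.5]],"turn":[[0,0,0],[0,0,0],[0,0,0],[0,0,0],[0,0,0]],"gripper":[0,0,0,0,0]}'
python3 -m crank '{"travel":[[0.05,0.3,0],[0.1,0.5,0],[0.15,0.7,0],[0.2,0.8,0],[0.2,0.9,0]],"turn":[[0,0,0],[0,0,0],[0,0,0],[0,0,0],[0,0,0]],"gripper":[0,0,0,0,0]}'
python3 -m crank '{"travel":[[0.0,0.1,0],[0.05,0.2,0],[0.05,0.3,0],[0.1,0.4,0],[0.1,0.4,0]],"turn":[[0,0,0],[0,0,0],[0,0,0],[0,0,0],[0,0,0]],"gripper":[0,0,0,0,0]}'
```

```text
clock: 3.15
position: [0.6388, 0.0668, 0.016]
tool_rot: [-3.141, 0.0, 1.388]
force: [-0.7, -1.4, 2.0]
grip_width: 0.0852
finger_force: 1.2
clock: 3.65
position: [0.641, 0.0754, 0.016]
tool_rot: [3.142, 0.0, 1.388]
force: [-1.1, -1.8, 1.0]
grip_width: 0.085
finger_force: 0.9
clock: 4.15
position: [0.6419, 0.0796, 0.016]
tool_rot: [-3.141, -0.0, 1.388]
force: [-0.9, -1.9, -0.1]
grip_width: 0.0856
finger_force: 1.0
```

```bash
for i in 1 2; do python3 -m crank '{"travel":[[0.0,0.1,0],[0.05,0.2,0],[0.05,0.3,0],[0.05,0.3,0],[0.05,0.3,0]],"turn":[[0,0,0],[0,0,0],[0,0,0],[0,0,0],[0,0,0]],"gripper":[0,0,0,0,0]}' | egrep 'pos|rot|force'; done
python3 - <<'E'
from h import *
a=[]
for n,(x,y,w,h) in(('scene',(225,205,100,80)),('top',(230,120,100,100))):
    f=bot.grab_frame(n);pickle.dump(f,open(n+'.pkl','wb'));a.append(cv2.resize(f['pixels'][y:y+h,x:x+w,::-1],(395,int(395*h/w)),interpolation=cv2.INTER_CUBIC))
a[0]=cv2.copyMakeBorder(a[0],0,a[1].shape[0]-a[0].shape[0],0,0,0)
cv2.imwrite('pics/p2.png',np.hstack(a))
E
```

```text
position: [0.6422, 0.0812, 0.016]
tool_rot: [-3.141, 0.001, 1.387]
force: [-2.6, -7.2, 2.3]
finger_force: 4.0
position: [0.6422, 0.0815, 0.016]
tool_rot: [-3.141, 0.004, 1.385]
force: [-5.5, -19.5, 4.6]
finger_force: 10.2
```

View pics/p2.png

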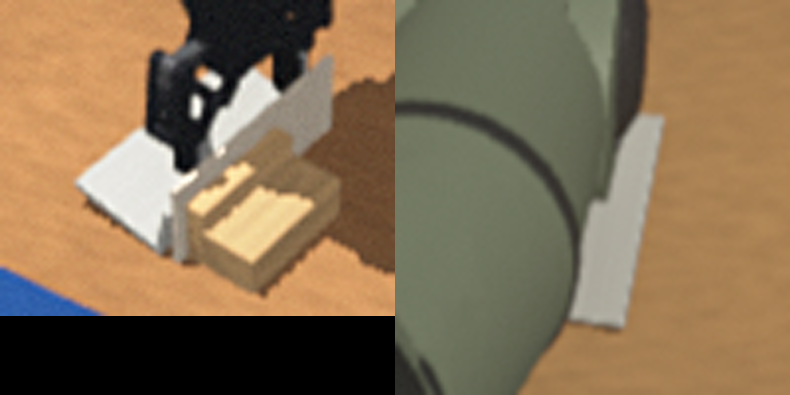

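It looks flush, and the force rises firmly at 19 N. I'll back off, rise and move aside towards the clip, then measure.

Clip handle target: (501,-284), with tool y at -70°, so a turn of -59.5°.

```bash
python3 -m crank '{"travel":[[-0.1,-0.6,0],[-0.25,-1.4,0],[-0.3,-1.6,1],[-0.3,-1.6,5],[-0.3,-1.6,9.5]],"turn":[[0,0,0],[0,0,0],[0,0,0],[0,0,0],[0,0,0]],"gripper":[0,0,0,0,0]}' | egrep 'pos|rot|force'
python3 -m crank '{"travel":[[-2,-4,2],[-4,-8,2],[-6,-12.5,2],[-8,-17,2],[-10,-21.5,2]],"turn":[[0,0,-8],[0,0,-16],[0,0,-24],[0,0,-32],[0,0,-40]],"gripper":[0,0,0,0,0]}' | egrep 'pos|rot|force'
python3 - <<'E'
from h import *
a=[]
for n,(x,y,w,h) in(('scene',(225,205,100,80)),('top',(235,130,80,90))):
    f=bot.grab_frame(n);pickle.dump(f,open(n+'.pkl','wb'));a.append(cv2.resize(f['pixels'][y:y+h,x:x+w,::-1],None,fx=(4 if n=='scene' else 5),fy=(4 if n=='scene' else 5),interpolation=cv2.INTER_CUBIC))
a[0]=cv2.copyMakeBorder(a[0],0,a[1].shape[0]-a[0].shape[0],0,0,0)
cv2.imwrite('pics/p3.png',np.hstack(a))
E
```

```text
position: [0.6392, 0.0696, 0.1119]
tool_rot: [-3.14, 0.0, 1.388]
force: [0.8, -0.5, 0.4]
finger_force: 0.0
position: [0.5394, -0.1466, 0.132]
tool_rot: [3.141, -0.002, 0.685]
force: [0.7, -0.7, -0.2]
finger_force: 0.0
```

View pics/p3.png

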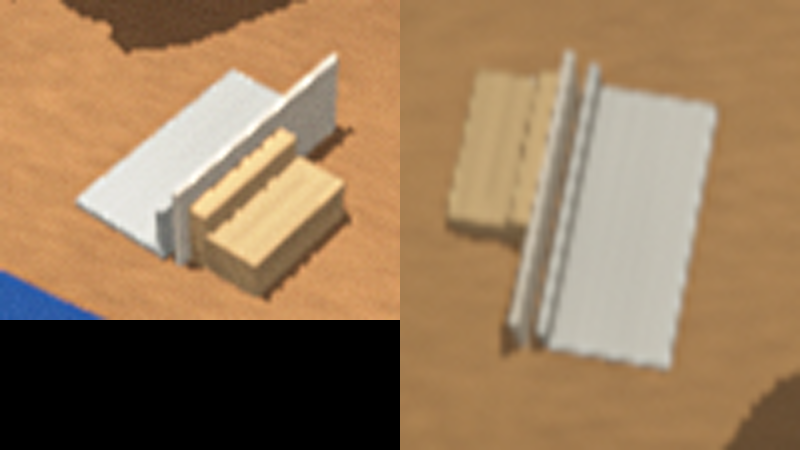

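Run:
```python
from h import *
f=pickle.load(open('top.pkl','rb'))
T=lambda x,y:(235+(x-400+.5)/5-.5,130+(y+.5)/5-.5)
h=cv2.cvtColor(f['pixels'],cv2.COLOR_RGB2GRAY)
for y in (150,160,170,180,190): print(y,h[y,252:282])
u=np.array([np.cos(np.radians(-10.4)),np.sin(np.radians(-10.4))]);n=np.array([-u[1],u[0]])
def seg(nm,a,b,z):
    p=onz(f,[a,b],z)[:,:2]*1e3;d=p[0]-p[1];print(nm,np.round(p,1).tolist(),np.round(np.linalg.norm(d),1),np.round(np.degrees(np.arctan2(d[1],d[0])),1),'along/perp',np.round((p-[580.5,111.5])@np.c_[u,n],1).tolist())
seg('panel',T(570,50),T(516,330),.06)
seg('leg',T(594,66),T(541,338),.04)
seg('flange out',T(716,106),T(669,367),.006)
```

```text
150 [165 167 168 166 162 163 167 168 162 155 168 172 173 176 188 177 141 122
 109 142 175 144 145 183 188 188 191 193 192 191]
160 [168 166 162 164 167 168 159 138 164 172 174 181 185 169 136 124 119 144
 175 142 144 183 189 188 191 192 191 190 190 192]
170 [167 166 167 167 161 151 167 173 172 170 190 169 136 125 124 148 178 144
 144 181 188 188 190 190 190 188 189 191 189 189]
180 [137 138 136 135 132 118 107 133 186 166 134 120 107 147 180 144 142 181
 187 188 188 189 189 188 188 191 190 188 189 189]
190 [134 134 134 133 124 136 181 158 129 124 124 152 182 146 145 181 188 189
 189 190 191 190 191 192 189 189 190 190 188 189]
panel [[729.3, 84.8], [577.8, 111.0]] 153.7 -9.8 along/perp [[151.1, 0.6], [-2.6, -1.0]]
leg [[727.5, 73.1], [577.8, 99.6]] 152.0 -10.0 along/perp [[151.5, -11.2], [-0.5, -12.2]]
flange out [[716.1, 7.1], [568.9, 33.0]] 149.4 -10.0 along/perp [[152.2, -78.2], [2.8, -79.4]]
```

The leg is parallel to the panel, but a gap of about 7 mm remains: the flange edge is at perp -79 where -72 is expected. Something higher on the gripper met the panel first. I'll go back with the tool tilted 25° so the tips lead, fingers half closed, and push again.

```bash
python3 -m crank '{"travel":[[2,4,0],[4,8,0],[6.5,12.5,0],[8.5,17,0],[10.8,21,0]],"turn":[[0,0,8],[0,0,16],[0,0,24],[0,0,32],[0,0,40]],"gripper":[0.5,0.5,0.5,0.5,0.5]}' | egrep 'pos|rot|force|wid'
python3 -m crank '{"travel":[[0,0,-2],[0,0,-5],[0,0,-8],[0,0,-10.5],[0,0,-11.2]],"turn":[[6,-1.1,0],[13,-2.4,0],[20,-3.7,0],[24.6,-4.5,0],[24.6,-4.5,0]],"gripper":[0.5,0.5,0.5,0.5,0.5]}' | egrep 'pos|rot|force|wid'
python3 -m crank '{"travel":[[0,0.0,0],[0.1,0.4,0],[0.2,0.8,0],[0.2,1.1,0],[0.2,1.2,0]],"turn":[[0,0,0],[0,0,0],[0,0,0],[0,0,0],[0,0,0]],"gripper":[0.5,0.5,0.5,0.5,0.5]}' | egrep 'pos|rot|force|wid'
```

```text
position: [0.6486, 0.0676, 0.132]
tool_rot: [3.141, -0.001, 1.395]
force: [1.1, -0.2, -0.4]
grip_width: 0.0426
finger_force: 0.0
position: [0.6466, 0.0591, 0.0162]
tool_rot: [-3.137, -0.438, 1.379]
force: [-1.0, -0.8, 0.3]
grip_width: 0.0424
finger_force: 0.0
position: [0.6504, 0.0777, 0.02]
tool_rot: [3.141, -0.436, 1.391]
force: [0.7, -2.7, 2.3]
grip_width: 0.0423
finger_force: 1.3
```

```bash
for i in 1 2 3 4; do python3 -m crank '{"travel":[[0.0,0.1,0],[0.05,0.2,0],[0.05,0.3,0],[0.06,0.3,0],[0.06,0.3,0]],"turn":[[0,0,0],[0,0,0],[0,0,0],[0,0,0],[0,0,0]],"gripper":[0.5,0.5,0.5,0.5,0.5]}' | egrep 'pos|force'; done
```

```text
position: [0.6505, 0.0793, 0.019]
force: [-0.5, -2.8, 2.4]
finger_force: 1.4
position: [0.651, 0.0821, 0.019]
force: [-1.8, -4.6, 3.0]
finger_force: 2.8
position: [0.6512, 0.0825, 0.0188]
force: [-10.0, -18.5, 12.6]
finger_force: 10.8
position: [0.6514, 0.0828, 0.0187]
force: [-18.9, -32.3, 22.4]
finger_force: 19.4
```

```bash
python3 -m crank '{"travel":[[-0.2,-0.9,0],[-0.3,-1.7,0],[-0.3,-2,2],[-0.3,-3,6],[-0.3,-5,10]],"turn":[[0,0,0],[0,0,0],[-5,0.9,0],[-12,2.2,0],[-20,3.7,0]],"gripper":[0.5,0.5,0.5,0.5,0.5]}' | egrep 'pos|rot|force'
python3 -m crank '{"travel":[[-2,-4,2],[-4,-8,2],[-6,-12,2],[-8,-16,2],[-10,-18.5,2]],"turn":[[-4.6,0.8,0],[-4.6,0.8,0],[-4.6,0.8,0],[-4.6,0.8,0],[-4.6,0.8,0]],"gripper":[0,0,0,0,0]}' | egrep 'pos|rot|force'
python3 - <<'E'
from h import *
f=bot.grab_frame('top');pickle.dump(f,open('top.pkl','wb'))
g=bot.grab_frame('scene');pickle.dump(g,open('scene.pkl','wb'))
a=cv2.resize(f['pixels'][130:220,240:305,::-1],None,fx=6,fy=6,interpolation=cv2.INTER_CUBIC)
b=cv2.resize(g['pixels'][212:282,240:305,::-1],None,fx=6,fy=6,interpolation=cv2.INTER_CUBIC)
b=cv2.copyMakeBorder(b,0,a.shape[0]-b.shape[0],0,0,0)
cv2.imwrite('pics/p4.png',np.hstack([a,b]))
E
```

```text
position: [0.6487, 0.0379, 0.1201]
tool_rot: [-3.14, -0.077, 1.386]
force: [1.1, 0.7, -1.7]
finger_force: 0.0
position: [0.5481, -0.1489, 0.1391]
tool_rot: [3.142, 0.0, 1.387]
force: [0.2, -0.3, 0.1]
finger_force: 0.0
```

View pics/p4.png

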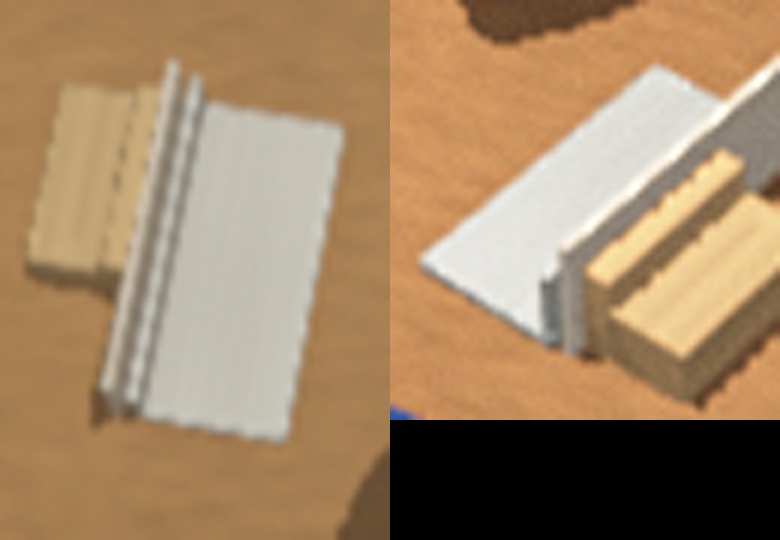

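The leg now lies much closer to the panel: panel strip (172,62)-(108,392), leg strip (195,78)-(134,408), flange edge (343,128)-(288,440). Checking with numbers.

```bash
cat > m.py <<'E'
from h import *
f=pickle.load(open('top.pkl','rb'));g=pickle.load(open('scene.pkl','rb'))
u=np.array([np.cos(np.radians(-10.2)),np.sin(np.radians(-10.2))]);n=np.array([-u[1],u[0]]);o=np.array([580.5,111.5])
L=lambda s,t,z:np.r_[(o+u*s+n*t)/1e3,z]
# sub-pixel edges along the panel normal, at several stations
h=cv2.cvtColor(f['pixels'],cv2.COLOR_RGB2GRAY).astype(np.float32)
def prof(f,h,s,z,t):
    p=proj(f,[L(s,x,z) for x in t]).astype(np.float32)
    return cv2.remap(h,p[:,0].reshape(1,-1),p[:,1].reshape(1,-1),cv2.INTER_LINEAR)[0]
for s in(20,50,80,110,135):
    a=np.arange(-85,-60,.5);e=np.gradient(prof(f,h,s,.006,a));fl=a[np.argmax(np.abs(e))]
    b=np.arange(-8,8,.5);v=prof(f,h,s,.06,b);pn=b[np.argmax(v)]
    c=np.arange(-16,-1,.5);w=prof(f,h,s,.04,c)
    print(s,'flange',fl,'panelpeak',pn,'leg',np.round(w[::2]).astype(int))
E
python3 m.py
```

```text
20 flange -75.5 panelpeak 0.5 leg [175 163 151 148 146 152 169 186 185 176 166 151 136 129 132]
50 flange -77.0 panelpeak 1.0 leg [175 161 147 144 147 150 162 174 178 165 152 142 132 123 131]
80 flange -76.0 panelpeak 1.5 leg [180 166 151 145 150 156 164 172 179 166 152 140 133 127 129]
110 flange -76.5 panelpeak 0.0 leg [179 168 154 143 152 161 169 174 178 170 154 137 132 127 126]
135 flange -75.0 panelpeak 1.5 leg [173 157 142 143 148 155 164 174 175 162 148 137 130 123 130]
```

```bash
cat >> m.py <<'E'
q=lambda x,y:(240+(x-390+.5)/6-.5,212+(y+.5)/6-.5)
for nm,p,z in(('panel -y foot',q(565,353),0),('panel +y foot',q(583,352),0),('leg foot',q(558,350),0),('leg top outer',q(553,277),.04),('panel top -y',q(562,255),.06),('flange out far',q(420,263),0.003)):
    X=onz(g,[p],z)[0,:2]*1e3;print(nm,np.round((X-o)@np.c_[u,n],1))
# scene profiles on far end faces (s=150): z=30 across
G=cv2.cvtColor(g['pixels'],cv2.COLOR_RGB2GRAY).astype(np.float32)
t=np.arange(-16,6,1.)
for z in(.01,.02,.03,.036,.05):print(z,np.round(prof(g,G,150,z,t)).astype(int))
E
python3 m.py | tail -11
```

```text
flange out far [150.1 -79. ]
0.01 [207 191 174 158 141 130 129 130 130 128 125 122 128 136 146 147 144 140
 138 133 127 115]
0.02 [209 187 162 145 134 123 117 116 113 114 119 124 129 136 144 148 145 142
 140 138 135 132]
0.03 [216 188 163 136 131 123 114 114 115 115 121 128 134 138 144 150 147 143
 139 136 133 130]
0.036 [227 219 203 180 163 148 132 117 114 114 119 127 136 142 147 152 150 146
 141 137 135 133]
0.05 [227 228 228 228 228 229 230 232 230 228 227 209 192 175 163 151 144 142
 138 134 133 132]
```

Run:
```python
from h import *
f=pickle.load(open('top.pkl','rb'))
u=np.array([np.cos(np.radians(-10.2)),np.sin(np.radians(-10.2))]);n=np.array([-u[1],u[0]]);o=np.array([580.5,111.5])
def run(img,x0,y0,s,off,ss):
    h=cv2.cvtColor(cv2.imread(img),cv2.COLOR_BGR2GRAY).astype(np.float32)
    for st in ss:
        t=np.arange(-90,-60,.5)
        p=proj(f,[np.r_[(o+u*st+n*x)/1e3,.006] for x in t]);p=((p-[x0,y0]+.5)*s-.5+[off,0]).astype(np.float32)
        v=cv2.remap(h,p[:,0].reshape(1,-1),p[:,1].reshape(1,-1),1)[0]
        print(img,st,t[np.argmin(np.gradient(v[::-1]))*-1-1] if 0 else t[np.argmax(np.abs(np.gradient(v)))])
run('pics/p2.png',230,120,3.95,395,(40,70,100,130))
run('pics/p3.png',235,130,5,400,(40,70,100,130))
run('pics/p4.png',240,130,6,0,(40,70,100,130))
```

```text
pics/p2.png 40 -76.5
pics/p2.png 70 -76.5
pics/p2.png 100 -76.5
pics/p2.png 130 -77.0
pics/p3.png 40 -79.5
pics/p3.png 70 -79.5
pics/p3.png 100 -80.0
pics/p3.png 130 -80.0
pics/p4.png 40 -76.5
pics/p4.png 70 -76.0
pics/p4.png 100 -77.0
pics/p4.png 130 -77.0
```

```bash
cat > k.py <<'E'
from h import *
u=np.array([np.cos(np.radians(-10.2)),np.sin(np.radians(-10.2))]);n=np.array([-u[1],u[0]]);o=np.array([580.5,111.5])
f=bot.grab_frame('top');pickle.dump(f,open('top.pkl','wb'));h=cv2.cvtColor(f['pixels'],cv2.COLOR_RGB2GRAY).astype(np.float32)
t=np.arange(-90,-62,.5);r=[]
for s in(30,50,70,90,110,130):
    p=proj(f,[np.r_[(o+u*s+n*x)/1e3,.006] for x in t]).astype(np.float32)
    v=cv2.remap(h,p[:,0].reshape(1,-1),p[:,1].reshape(1,-1),1)[0];r.append(float(t[np.argmax(np.abs(np.gradient(v)))]))
P=(bot.observe()['position'][:2]*1e3-o)@np.c_[u,n]
print('flange edge',r,'tcp along/perp',np.round(P,1))
E
python3 -m crank '{"travel":[[2,4,0],[4,8,0],[6.5,12.5,0],[8.5,17,0],[10,20.9,0]],"turn":[[0,0,0],[0,0,0],[0,0,0],[0,0,0],[0,0,0]],"gripper":[0.6,0.6,0.6,0.6,0.6]}' | egrep 'pos|wid'
python3 -m crank '{"travel":[[0,0,-2],[0,0,-5],[0,0,-8],[0,0,-10.5],[0,0,-11.2]],"turn":[[6,-1.1,0],[13,-2.4,0],[20,-3.7,0],[24.6,-4.5,0],[24.6,-4.5,0]],"gripper":[0.6,0.6,0.6,0.6,0.6]}' | egrep 'pos|rot|force|wid'
python3 -m crank '{"travel":[[0,0.0,0],[0.1,0.4,0],[0.2,0.8,0],[0.2,1.3,0],[0.2,1.6,0]],"turn":[[0,0,0],[0,0,0],[0,0,0],[0,0,0],[0,0,0]],"gripper":[0.6,0.6,0.6,0.6,0.6]}' | egrep 'pos|rot|force|wid'
python3 k.py
```

```text
position: [0.6501, 0.0665, 0.1387]
grip_width: 0.0343
position: [0.6476, 0.0583, 0.0234]
tool_rot: [-3.135, -0.438, 1.379]
force: [-0.8, -2.1, -0.2]
grip_width: 0.0343
finger_force: 0.0
position: [0.6517, 0.0801, 0.0279]
tool_rot: [3.141, -0.436, 1.39]
force: [0.3, -2.1, 1.4]
grip_width: 0.0341
finger_force: 1.0
flange edge [-67.0, -77.0, -68.0, -73.0, -63.5, -89.5] tcp along/perp [ 75.5 -18.3]
```

```bash
for i in 1 2; do python3 -m crank '{"travel":[[0.0,0.1,0],[0.05,0.2,0],[0.05,0.3,0],[0.06,0.3,0],[0.06,0.3,0]],"turn":[[0,0,0],[0,0,0],[0,0,0],[0,0,0],[0,0,0]],"gripper":[0.6,0.6,0.6,0.6,0.6]}' | egrep 'pos|force'; done
python3 k.py
python3 - <<'E'
from h import *
f=pickle.load(open('top.pkl','rb'));g=bot.grab_frame('scene');pickle.dump(g,open('scene.pkl','wb'))
a=cv2.resize(g['pixels'][205:275,235:310,::-1],None,fx=6,fy=6,interpolation=cv2.INTER_CUBIC)
b=cv2.resize(f['pixels'][130:210,245:300,::-1],None,fx=6,fy=6,interpolation=cv2.INTER_CUBIC)
a=cv2.copyMakeBorder(a,0,b.shape[0]-a.shape[0],0,0,0)
cv2.imwrite('pics/p5.png',np.hstack([a,b]))
E
```

```text
position: [0.6519, 0.0813, 0.027]
force: [-0.1, -2.0, 2.0]
finger_force: 1.1
position: [0.6523, 0.0831, 0.0269]
force: [-4.8, -8.7, 7.1]
finger_force: 5.2
flange edge [-80.0, -74.5, -65.5, -67.0, -71.5, -73.0] tcp along/perp [ 75.8 -15.2]
```

View pics/p5.png

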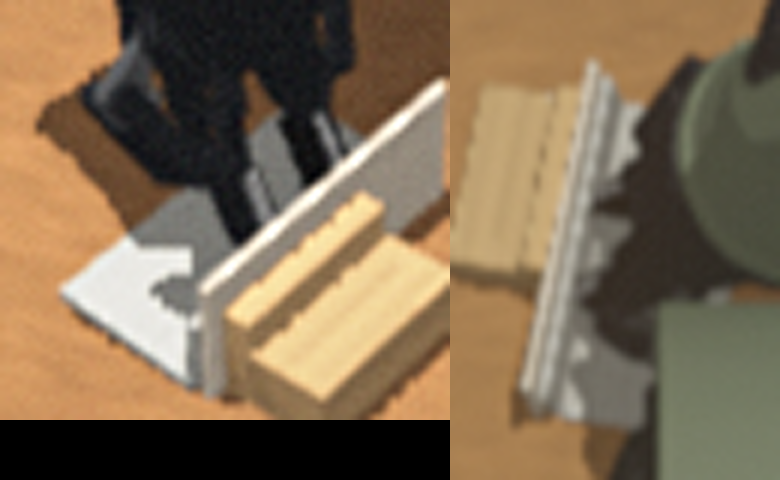

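While pressed, the leg really does lie against the panel: the strips touch along the whole length in the top crop. So the earlier quick releases let it rebound or drag back. I'll ease off slowly this time.

```bash
for i in 1 2; do python3 -m crank '{"travel":[[-0.01,-0.04,0],[-0.02,-0.08,0],[-0.02,-0.12,0],[-0.03,-0.16,0],[-0.04,-0.2,0]],"turn":[[0,0,0],[0,0,0],[0,0,0],[0,0,0],[0,0,0]],"gripper":[0.6,0.6,0.6,0.6,0.6]}' | egrep 'pos|force'; python3 k.py; done
```

```text
position: [0.6521, 0.0826, 0.027]
force: [0.6, -3.0, 2.1]
finger_force: 1.0
flange edge [-77.0, -78.5, -65.5, -66.5, -77.0, -63.0] tcp along/perp [ 75.6 -15.8]
position: [0.6516, 0.0804, 0.027]
force: [-0.8, -0.8, 0.2]
finger_force: 0.2
flange edge [-65.5, -65.0, -68.0, -68.5, -84.5, -81.5] tcp along/perp [ 75.4 -17.9]
```

```bash
python3 -m crank '{"travel":[[-0.02,-0.1,0],[-0.04,-0.2,0],[-0.08,-0.4,0],[-0.12,-0.6,0],[-0.18,-1.0,0]],"turn":[[0,0,0],[0,0,0],[0,0,0],[0,0,0],[0,0,0]],"gripper":[0.6,0.6,0.6,0.6,0.6]}' | egrep 'pos|force'
python3 -m crank '{"travel":[[0,0,1],[0,0,3],[0,-1,6],[0,-2,9],[0,-4,11]],"turn":[[0,0,0],[-5,0.9,0],[-12,2.2,0],[-18,3.3,0],[-24.6,4.5,0]],"gripper":[0.4,0.2,0,0,0]}' | egrep 'pos|rot|force'
python3 -m crank '{"travel":[[-2,-4,0],[-4,-8,0],[-6,-12,0],[-8,-16,0],[-10,-18.5,0]],"turn":[[0,0,-8],[0,0,-16],[0,0,-24],[0,0,-32],[0,0,-40]],"gripper":[0,0,0,0,0]}' | egrep 'pos|rot|force'
python3 k.py; sed -i 's/^g=.*//' m.py
python3 - <<'E'
from workcell import bot; import pickle
pickle.dump(bot.grab_frame('scene'),open('scene.pkl','wb'))
E
python3 m.py
```

```text
position: [0.6498, 0.0704, 0.0271]
force: [-0.0, 0.2, 0.4]
finger_force: 0.0
position: [0.6508, 0.0312, 0.1409]
tool_rot: [3.138, 0.003, 1.388]
force: [-0.1, -0.8, -0.8]
finger_force: 0.0
position: [0.5488, -0.1574, 0.1381]
tool_rot: [3.14, -0.001, 0.682]
force: [0.6, -0.3, 0.2]
finger_force: 0.0
flange edge [-74.5, -74.5, -74.0, -74.5, -75.0, -73.0] tcp along/perp [  13.8 -274.4]
20 flange -73.0 panelpeak -8.0 leg [186 182 176 162 147 142 151 160 169 178 185 168 151 139 135]
50 flange -74.5 panelpeak 1.0 leg [184 178 172 163 152 141 155 169 181 185 188 179 160 142 141]
80 flange -73.5 panelpeak 1.5 leg [185 177 169 162 153 145 153 168 182 181 177 171 156 142 137]
110 flange -75.0 panelpeak 0.0 leg [185 176 165 153 147 142 144 160 176 177 171 163 152 141 133]
135 flange -74.5 panelpeak 1.5 leg [184 177 168 159 150 143 155 168 178 178 177 168 152 138 139]
panel -y foot [148.9  -3.9]
panel +y foot [144.2   1.2]
leg foot [149.4  -7.1]
leg top outer [149.2  -8. ]
panel top -y [152.6   0.4]
flange out far [150.1 -79. ]
0.01 [227 221 215 188 161 144 137 130 118 122 126 126 134 142 150 148 144 141
 138 134 128 116]
0.02 [230 225 221 206 175 147 127 122 118 118 123 126 130 137 145 150 146 143
 140 137 134 131]
0.03 [227 216 207 196 174 149 123 119 115 111 119 126 132 140 148 155 149 142
 136 135 134 132]
0.036 [230 228 222 214 202 181 154 133 125 120 122 128 134 139 144 149 147 142
 137 135 134 133]
0.05 [228 228 228 227 227 228 229 230 226 223 219 205 193 183 171 156 144 141
 137 133 133 132]
```

Run:
```python
from h import *
f=pickle.load(open('top.pkl','rb'))
u=np.array([np.cos(np.radians(-10.2)),np.sin(np.radians(-10.2))]);n=np.array([-u[1],u[0]]);o=np.array([580.5,111.5])
def run(h,x0,y0,s,off):
    for st in(15,30,50,90,120,140):
        t=np.arange(-14,5,1.)
        p=proj(f,[np.r_[(o+u*st+n*x)/1e3,.04] for x in t]);p=((p-[x0,y0]+.5)*s-.5+[off,0]).astype(np.float32)
        print(st,np.round(cv2.remap(h,p[:,0].reshape(1,-1),p[:,1].reshape(1,-1),1)[0]).astype(int))
G=lambda p:cv2.cvtColor(cv2.imread('pics/'+p),cv2.COLOR_BGR2GRAY).astype(np.float32)
print('p5');run(G('p5.png'),245,130,6,450)
print('p4');run(G('p4.png'),240,130,6,0)
print('now');run(cv2.cvtColor(f['pixels'],cv2.COLOR_RGB2GRAY).astype(np.float32),0,0,1,0)
```

```text
p5
15 [118 123 125 121 119 121 127 141 158 174 182 176 165 157 154 156 168 181
 180]
30 [145 137 128 121 117 120 126 137 154 169 177 172 160 152 151 154 166 180
 182]
50 [ 70  79  85  94 102 110 125 141 155 169 174 173 166 158 157 170 183 188
 185]
90 [ 56  56  57  66  77  95 119 138 157 168 169 166 157 151 155 166 179 186
 188]
120 [156 142 130 122 120 125 138 153 168 175 173 169 162 155 158 172 186 188
 180]
140 [143 134 125 118 119 123 131 145 160 171 172 164 156 157 162 172 183 190
 192]
p4
15 [155 144 146 161 180 193 198 192 176 154 135 124 123 128 139 154 171 183
 181]
30 [156 146 146 162 180 192 193 184 169 153 137 126 125 130 140 154 170 181
 182]
50 [146 139 141 150 164 178 179 170 153 137 128 123 125 135 151 171 185 192
 188]
90 [144 137 138 147 164 177 177 167 153 139 130 126 129 139 153 168 181 189
 190]
120 [146 139 141 150 163 174 175 164 149 135 125 122 128 139 157 175 188 191
 182]
140 [136 139 155 175 191 197 192 179 162 144 131 127 131 142 158 174 187 192
 193]
now
15 [169 156 147 145 143 156 173 189 181 172 161 147 134 135 143 152 164 176
 178]
30 [169 154 142 142 142 151 167 182 176 165 154 143 133 132 142 153 164 174
 181]
50 [172 163 152 141 155 169 181 185 188 179 160 142 141 142 147 164 179 184
 177]
90 [175 161 147 144 153 162 169 175 180 163 146 136 137 139 149 165 180 183
 186]
120 [172 160 149 142 154 167 174 176 177 167 152 137 141 145 153 168 182 186
 179]
140 [146 138 138 140 144 158 172 178 169 159 151 144 137 147 160 172 180 187
 189]
```

While pressed the leg strip sat at perp -4.3, which is flush. After release it is at -6.4, a 2 mm gap. I'll push again and track the strip through each phase.

```bash
cat > k.py <<'E'
from h import *
u=np.array([np.cos(np.radians(-10.2)),np.sin(np.radians(-10.2))]);n=np.array([-u[1],u[0]]);o=np.array([580.5,111.5])
f=bot.grab_frame('top');pickle.dump(f,open('top.pkl','wb'));h=cv2.resize(cv2.cvtColor(f['pixels'],cv2.COLOR_RGB2GRAY),None,fx=6,fy=6,interpolation=cv2.INTER_CUBIC).astype(np.float32)
t=np.arange(-11,-1.9,.25);r=[]
for s in(12,16,20,25,30,40,50,90,110,120,125,130,135,140):
    p=(proj(f,[np.r_[(o+u*s+n*x)/1e3,.04] for x in t])*6+2.5).astype(np.float32)
    v=cv2.remap(h,p[:,0].reshape(1,-1),p[:,1].reshape(1,-1),1)[0];r.append(float(t[np.argmax(v)]))
P=(bot.observe()['position'][:2]*1e3-o)@np.c_[u,n]
print('leg strip',r,'near med',np.median(r[:6]),'far',np.median(r[-6:]),'tcp',np.round(P,1))
E
python3 k.py
python3 -m crank '{"travel":[[2,4,0],[4,8,0],[6.5,12.5,0],[8.5,17,0],[10,21.5,0]],"turn":[[0,0,8],[0,0,16],[0,0,24],[0,0,32],[0,0,40]],"gripper":[0.6,0.6,0.6,0.6,0.6]}' | egrep 'pos|wid'
python3 -m crank '{"travel":[[0,0,-2],[0,0,-5],[0,0,-8],[0,0,-10.5],[0,0,-11.2]],"turn":[[6,-1.1,0],[13,-2.4,0],[20,-3.7,0],[24.6,-4.5,0],[24.6,-4.5,0]],"gripper":[0.6,0.6,0.6,0.6,0.6]}' | egrep 'pos|rot|force|wid'
python3 k.py
```

```text
leg strip [-6.5, -6.75, -6.5, -6.5, -6.5, -6.5, -6.5, -6.75, -7.25, -6.75, -7.25, -6.75, -6.75, -7.0] near med -6.5 far -6.875 tcp [  16.4 -268.9]
position: [0.6511, 0.064, 0.1376]
grip_width: 0.0342
position: [0.6486, 0.0566, 0.0221]
tool_rot: [-3.137, -0.438, 1.381]
force: [-0.5, -1.6, 0.6]
grip_width: 0.0344
finger_force: 0.0
leg strip [-6.5, -6.5, -6.5, -6.5, -6.5, -6.5, -6.5, -6.75, -7.25, -6.75, -7.25, -6.75, -7.0, -7.0] near med -6.5 far -7.0 tcp [ 76.7 -39.9]
```

```bash
python3 -m crank '{"travel":[[0.1,0.4,0],[0.15,0.8,0],[0.2,1.2,0],[0.3,1.6,0],[0.35,1.9,0]],"turn":[[0,0,0],[0,0,0],[0,0,0],[0,0,0],[0,0,0]],"gripper":[0.6,0.6,0.6,0.6,0.6]}' | egrep 'pos|force'; python3 k.py
for i in 1 2; do python3 -m crank '{"travel":[[0.01,0.05,0],[0.02,0.1,0],[0.03,0.15,0],[0.04,0.2,0],[0.05,0.25,0]],"turn":[[0,0,0],[0,0,0],[0,0,0],[0,0,0],[0,0,0]],"gripper":[0.6,0.6,0.6,0.6,0.6]}' | egrep 'pos|force'; python3 k.py; done
```

```text
position: [0.6537, 0.0807, 0.0256]
force: [0.3, -1.6, 2.4]
finger_force: 1.1
leg strip [-6.0, -6.25, -5.75, -5.75, -6.25, -6.25, -6.25, -6.25, -6.5, -6.25, -6.75, -6.25, -6.25, -6.75] near med -6.125 far -6.375 tcp [ 77.5 -17.3]
position: [0.654, 0.0817, 0.0251]
force: [-1.3, -2.6, 1.5]
finger_force: 1.1
leg strip [-4.75, -4.75, -5.0, -4.75, -4.75, -5.0, -5.0, -5.25, -5.0, -5.5, -5.0, -5.25, -5.25, -5.0] near med -4.75 far -5.125 tcp [ 77.5 -16.2]
position: [0.6543, 0.0829, 0.025]
force: [-6.1, -11.1, 8.6]
finger_force: 6.8
leg strip [-3.5, -3.5, -3.5, -4.0, -4.0, -4.0, -3.75, -4.0, -4.25, -4.75, -4.5, -4.0, -4.75, -4.25] near med -3.75 far -4.375 tcp [ 77.7 -15.1]
```

```bash
for i in 1 2 3; do python3 -m crank '{"travel":[[0,-0.03,0],[-0.01,-0.05,0],[-0.02,-0.08,0],[-0.02,-0.1,0],[-0.02,-0.1,0]],"turn":[[0,0,0],[0,0,0],[0,0,0],[0,0,0],[0,0,0]],"gripper":[0.6,0.6,0.6,0.6,0.6]}' | egrep 'pos|force'; python3 k.py; done
```

```text
position: [0.6542, 0.0828, 0.025]
force: [-2.7, -6.0, 3.5]
finger_force: 3.3
leg strip [-3.75, -3.5, -3.5, -4.0, -4.0, -4.25, -3.75, -4.0, -4.25, -4.75, -4.5, -4.0, -4.5, -4.25] near med -3.875 far -4.375 tcp [ 77.6 -15.3]
position: [0.6541, 0.0825, 0.0251]
force: [0.2, -1.7, 1.6]
finger_force: 1.2
leg strip [-3.75, -4.0, -3.5, -3.75, -3.75, -4.25, -3.75, -4.25, -4.75, -4.75, -4.5, -4.25, -4.75, -4.5] near med -3.75 far -4.625 tcp [ 77.5 -15.4]
position: [0.6537, 0.0815, 0.025]
force: [0.7, -2.0, -0.9]
finger_force: 0.8
leg strip [-5.25, -5.25, -5.25, -5.25, -5.25, -5.25, -5.5, -5.75, -5.25, -5.75, -5.5, -5.75, -5.75, -5.75] near med -5.25 far -5.75 tcp [ 77.4 -16.6]
```

The leg was tipping rather than sliding. The push was too high, so its top leaned on the panel and gravity tipped it back on release. I'll push much lower, with the tool vertical and the fingers nearly shut.

```bash
python3 -m crank '{"travel":[[-0.1,-0.5,0],[-0.2,-1.0,0],[-0.4,-2.0,1],[-0.4,-2.0,1.5],[-0.4,-2.0,1.5]],"turn":[[0,0,0],[0,0,0],[-8,1.5,0],[-16,2.9,0],[-24.6,4.5,0]],"gripper":[0.8,0.8,0.8,0.8,0.8]}' | egrep 'pos|rot|force'; python3 k.py
python3 -m crank '{"travel":[[0,0,-0.8],[0,0,-1.6],[0,0,-2.2],[0,0,-2.6],[0,0,-2.7]],"turn":[[0,0,0],[0,0,0],[0,0,0],[0,0,0],[0,0,0]],"gripper":[0.8,0.8,0.8,0.8,0.8]}' | egrep 'pos|rot|force|wid'
```

```text
position: [0.6501, 0.0595, 0.0406]
tool_rot: [-3.141, -0.053, 1.386]
force: [0.2, 0.2, -2.1]
finger_force: 0.0
leg strip [-11.0, -11.0, -8.0, -9.25, -7.25, -8.5, -4.0, -2.0, -2.25, -11.0, -11.0, -5.75, -2.0, -10.0] near med -8.875 far -7.875 tcp [ 76.1 -29.7]
position: [0.649, 0.06, 0.0112]
tool_rot: [-3.138, -0.057, 1.386]
force: [0.1, 0.3, 0.1]
grip_width: 0.0173
finger_force: 0.0
```

```bash
python3 -m crank '{"travel":[[0.1,0.3,-0.1],[0.15,0.7,-0.15],[0.2,1.1,-0.15],[0.3,1.5,-0.15],[0.35,1.8,-0.15]],"turn":[[-1,0.2,0],[-2,0.4,0],[-3,0.6,0],[-3,0.6,0],[-3,0.6,0]],"gripper":[0.8,0.8,0.8,0.8,0.8]}' | egrep 'pos|force'
for i in 1 2 ; do python3 -m crank '{"travel":[[0.01,0.05,0],[0.02,0.1,0],[0.03,0.15,0],[0.04,0.2,0],[0.05,0.25,0]],"turn":[[0,0,0],[0,0,0],[0,0,0],[0,0,0],[0,0,0]],"gripper":[0.8,0.8,0.8,0.8,0.8]}' | egrep 'pos|force'; python3 k.py; done
```

```text
position: [0.6529, 0.0804, 0.0104]
force: [-0.7, -1.9, 0.1]
finger_force: 1.1
position: [0.6531, 0.0805, 0.0105]
force: [-2.9, -8.2, 3.1]
finger_force: 4.4
leg strip [-2.0, -3.75, -2.25, -3.75, -2.0, -2.75, -5.75, -2.0, -2.5, -3.5, -2.0, -3.0, -7.0, -5.75] near med -2.5 far -3.25 tcp [ 76.9 -17.7]
position: [0.6531, 0.0805, 0.0105]
force: [-7.6, -18.5, 7.2]
finger_force: 10.0
leg strip [-6.0, -6.25, -2.0, -2.0, -2.5, -2.75, -5.75, -11.0, -7.75, -2.25, -4.0, -2.0, -6.25, -3.0] near med -2.625 far -3.5 tcp [ 76.9 -17.7]
```

```bash
python3 -m crank '{"travel":[[-0.01,-0.08,0],[-0.02,-0.16,0],[-0.03,-0.24,0],[-0.05,-0.32,0],[-0.06,-0.4,0]],"turn":[[0,0,0],[0,0,0],[0,0,0],[0,0,0],[0,0,0]],"gripper":[0.8,0.8,0.8,0.8,0.8]}' | egrep 'pos|force'
python3 -m crank '{"travel":[[-0.02,-0.1,0],[-0.05,-0.3,0],[-0.1,-0.6,0],[-0.2,-1.2,0.5],[-0.3,-1.6,2.5]],"turn":[[0,0,0],[0,0,0],[0,0,0],[0,0,0],[0,0,0]],"gripper":[0.8,0.8,0.8,0.8,0.8]}' | egrep 'pos|force'
python3 -m crank '{"travel":[[0,0,4],[-0.5,-3,8],[-2,-7,10],[-4,-11.5,10.5],[-6,-16,10.5]],"turn":[[0,0,-4],[0,0,-12],[0,0,-20],[0,0,-28],[0,0,-36]],"gripper":[0,0,0,0,0]}' | egrep 'pos|rot|force|clock'
python3 k.py
```

```text
position: [0.6532, 0.0803, 0.0104]
force: [-0.0, -0.3, -1.2]
finger_force: 0.1
position: [0.6491, 0.0635, 0.0348]
force: [-0.0, -1.0, -0.2]
finger_force: 0.0
clock: 24.85
position: [0.59, -0.0973, 0.1433]
tool_rot: [-3.14, -0.007, 0.754]
force: [1.2, -0.3, -0.5]
finger_force: 0.0
leg strip [-3.5, -3.5, -3.5, -3.75, -3.75, -4.0, -3.25, -3.75, -4.25, -4.5, -4.5, -4.0, -4.75, -4.5] near med -3.625 far -4.5 tcp [  43.9 -213.1]
```

The straightedge is flush now: after release the strip sits at -3.6/-4.5, the same as when pressed flush. Now the clip.

```bash
python3 -m crank '{"travel":[[-1.8,-3.7,-1],[-3.6,-7.4,-3],[-5.4,-11.2,-5],[-7.2,-14.9,-7],[-8.9,-18.6,-8]],"turn":[[0,0,-5],[0,0,-10],[0,0,-15],[0,0,-20],[0,0,-23.2]],"gripper":[0,0,0,0,0]}' 40 | egrep 'pos|rot|force'
python3 -m crank '{"travel":[[0,0,0],[0,0,0],[0,0,0],[0,0,0],[0,0,0]],"turn":[[0,0,0],[0,0,0],[0,0,0],[0,0,0],[0,0,0]],"gripper":[0,0,0,0,0]}' | egrep 'pos|rot|force'
python3 - <<'E'
from h import *
f=bot.grab_frame('top');g=bot.grab_frame('scene')
h=g['pixels'][140:215,160:240].max(2)
P=np.array([[.539,-.270,.028]]);print(proj(g,P),proj(f,P))
# clip-mouth side pixels in scene: bright pin
m=(g['pixels'][155:200,180:220].min(2)>110);ys,xs=np.nonzero(m);print(len(xs),xs.mean()+180 if len(xs) else 0,ys.mean()+155 if len(xs) else 0)
E
```

```text
position: [0.5001, -0.2828, 0.0605]
tool_rot: [-3.137, -0.004, 0.352]
force: [0.8, -0.2, 0.2]
finger_force: 0.0
position: [0.5019, -0.2807, 0.0608]
tool_rot: [-3.138, -0.004, 0.357]
force: [-0.3, 0.1, 0.1]
finger_force: 0.0
[[195.11762208 177.46939851]] [[403.5414926  212.41579719]]
41 202.8048780487805 162.0
```

```bash
python3 -m crank '{"travel":[[0,-0.2,-1.5],[0,-0.25,-3],[0,-0.25,-4.3],[0,-0.25,-5.2],[0,-0.25,-5.5]],"turn":[[0,0,0],[0,0,0],[0,0,0],[0,0,0],[0,0,0]],"gripper":[0,0,0,0,0]}' | egrep 'pos|rot|force'
for i in 1 2; do python3 -m crank '{"travel":[[0,0,0],[0,0,0],[0,0,0],[0,0,0],[0,0,0]],"turn":[[0,0,0],[0,0,0],[0,0,0],[0,0,0],[0,0,0]],"gripper":[0.4,0.6,0.73,0.73,0.73]}' 40 | egrep 'pos|rot|force|wid'; done
python3 -m crank '{"travel":[[0,0,0.5],[0,0,2],[0,0,4],[0,0,6],[0,0,8]],"turn":[[0,0,0],[0,0,0],[0,0,0],[0,0,0],[0,0,0]],"gripper":[0.73,0.73,0.73,0.73,0.73]}' 40 | egrep 'pos|rot|force|wid|clock'
```

```text
position: [0.5006, -0.2839, 0.0039]
tool_rot: [-3.137, -0.002, 0.355]
force: [-0.4, 0.0, 0.9]
finger_force: 0.0
position: [0.5018, -0.2849, 0.0065]
tool_rot: [-3.14, -0.005, 0.355]
force: [-0.9, -2.3, 10.5]
grip_width: 0.0237
finger_force: 14.5
position: [0.5015, -0.2846, 0.006]
tool_rot: [-3.139, -0.004, 0.355]
force: [-1.6, -1.6, 10.1]
grip_width: 0.0234
finger_force: 14.4
clock: 28.0
position: [0.5012, -0.284, 0.0872]
tool_rot: [-3.138, -0.004, 0.355]
force: [-0.9, 0.2, -0.6]
grip_width: 0.0235
finger_force: 11.9
```

The clip is squeezed to 23.5 mm and lifted. Next, a stance ahead of the panel's near edge, at height.

```bash
python3 -m crank '{"travel":[[-0.4,4,0],[-0.8,8,0],[-1.2,12.5,0],[-1.6,17,0],[-2,21,0]],"turn":[[0,0,-6],[0,0,-12],[0,0,-18],[0,0,-24],[0,0,-30.6]],"gripper":[0.73,0.73,0.73,0.73,0.73]}' 40 | egrep 'pos|rot|force|wid'
python3 -m crank '{"travel":[[-0.4,4.2,0],[-0.8,8.5,0],[-1.2,12.8,0],[-1.6,17,0],[-1.9,20.5,0]],"turn":[[0,0,0],[0,0,0],[0,0,0],[0,0,0],[0,0,0]],"gripper":[0.73,0.73,0.73,0.73,0.73]}' 40 | egrep 'pos|rot|force|wid'
python3 -m crank '{"travel":[[0,0,0],[0,0,0],[0,0,0],[0,0,0],[0,0,0]],"turn":[[0,0,0],[0,0,0],[0,0,0],[0,0,0],[0,0,0]],"gripper":[0.73,0.73,0.73,0.73,0.73]}' 40 | egrep 'pos|rot|force|wid'
python3 - <<'E'
from h import *
u=np.array([np.cos(np.radians(-10.3)),np.sin(np.radians(-10.3))]);n=np.array([-u[1],u[0]]);o=np.array([580.5,111.5])
f=bot.grab_frame('top');g=bot.grab_frame('scene');pickle.dump(f,open('top.pkl','wb'));pickle.dump(g,open('scene.pkl','wb'))
s=bot.observe();P=s['position'];print(s['clock'],(P[:2]*1e3-o)@np.c_[u,n])
# predicted jaw tips (clip bottom 6 mm below TCP)
zb=P[2]-.006
for nm,k in(('top',f),('scene',g)):
    q=proj(k,[np.r_[P[:2]+(95*u+t*n)/1e3,zb+z] for t in(-14,0,14) for z in(0,.028)]);print(nm,np.round(q,1).tolist())
print(proj(g,[P])[0],proj(f,[P])[0])
a=cv2.resize(g['pixels'][175:275,225:355,::-1],None,fx=3.8,fy=3.8,interpolation=cv2.INTER_CUBIC)
b=cv2.resize(f['pixels'][140:235,235:315,::-1],None,fx=3.8,fy=3.8,interpolation=cv2.INTER_CUBIC)
b=cv2.copyMakeBorder(b,0,a.shape[0]-b.shape[0],0,0,0);cv2.imwrite('pics/p6.png',np.hstack([a,b]))
E
```

```text
position: [0.481, -0.0718, 0.0863]
tool_rot: [-3.136, -0.004, -0.183]
force: [2.1, -0.1, -1.2]
grip_width: 0.0232
finger_force: 11.9
position: [0.4617, 0.1337, 0.0862]
tool_rot: [-3.136, -0.003, -0.178]
force: [1.0, -0.7, -0.4]
grip_width: 0.0235
finger_force: 11.9
position: [0.4624, 0.1301, 0.0856]
tool_rot: [-3.138, -0.004, -0.181]
force: [-0.3, 0.1, -1.7]
grip_width: 0.0231
finger_force: 11.9
29.6 [-119.64487562   -2.56314891]
top [[261.5, 203.5], [260.6, 201.3], [256.0, 202.5], [255.0, 200.3], [250.6, 201.6], [249.4, 199.3]]
scene [[309.5, 204.7], [309.7, 195.7], [314.1, 206.9], [314.5, 197.9], [318.8, 209.2], [319.2, 200.2]]
[336.04389637 186.40704488] [248.27941141 239.41155729]
```

View pics/p6.png

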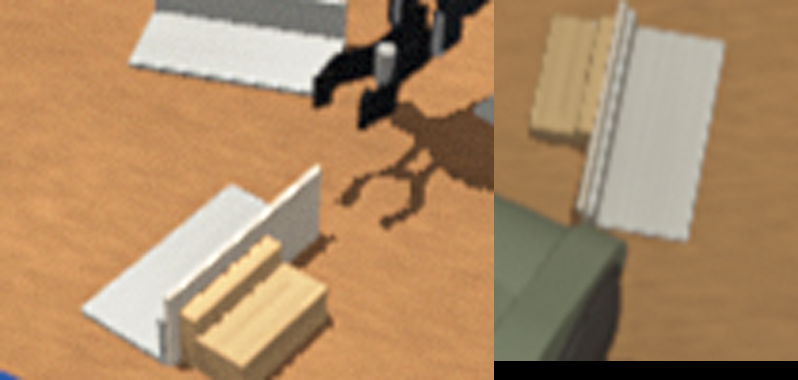

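The last picture shows the clip level, with its jaw tips at scene px (309,199) and (321,204), as predicted. The straightedge is flush. I'll descend, then advance.

```bash
python3 -m crank '{"travel":[[0,0,-2],[0,0,-4],[0,0,-5.8],[0,0,-6.6],[0,0,-6.9]],"turn":[[0,0,0],[0,0,0],[0,0,0],[0,0,0],[0,0,0]],"gripper":[0.73,0.73,0.73,0.73,0.73]}' 40 | egrep 'pos|rot|force|wid'
python3 -m crank '{"travel":[[0,0,0],[0,0,0],[0,0,0],[0,0,0],[0,0,0]],"turn":[[0,0,0],[0,0,0],[0,0,0],[0,0,0],[0,0,0]],"gripper":[0.73,0.73,0.73,0.73,0.73]}' 40 | egrep 'pos|rot|force|wid|clock'
python3 - <<'E'
from h import *
u=np.array([np.cos(np.radians(-10.3)),np.sin(np.radians(-10.3))]);n=np.array([-u[1],u[0]]);o=np.array([580.5,111.5])
print((bot.observe()['position'][:2]*1e3-o)@np.c_[u,n])
E
```

```text
position: [0.4621, 0.1305, 0.016]
tool_rot: [-3.138, -0.003, -0.18]
force: [-0.1, 0.5, 0.0]
grip_width: 0.0232
finger_force: 11.9
clock: 30.6
position: [0.4623, 0.131, 0.0166]
tool_rot: [-3.138, -0.004, -0.179]
force: [-1.0, 0.1, -1.2]
grip_width: 0.0233
finger_force: 11.9
[-119.77431301   -1.90880848]
```

```bash
python3 -m crank '{"travel":[[0.4,-0.1,0],[0.9,-0.2,0],[1.4,-0.3,0],[1.8,-0.37,0],[2.1,-0.43,0]],"turn":[[0,0,0],[0,0,0],[0,0,0],[0,0,0],[0,0,0]],"gripper":[0.73,0.73,0.73,0.73,0.73]}' 40 | egrep 'pos|force'
python3 -m crank '{"travel":[[0.5,-0.09,0],[1.0,-0.18,0],[1.5,-0.27,0],[1.8,-0.33,0],[2.0,-0.36,0]],"turn":[[0,0,0],[0,0,0],[0,0,0],[0,0,0],[0,0,0]],"gripper":[0.73,0.73,0.73,0.73,0.73]}' 40 | egrep 'pos|force'
python3 -m crank '{"travel":[[0,0,0],[0,0,0],[0,0,0],[0,0,0],[0,0,0]],"turn":[[0,0,0],[0,0,0],[0,0,0],[0,0,0],[0,0,0]],"gripper":[0.73,0.73,0.73,0.73,0.73]}' 40 | egrep 'pos|rot|force|wid|clock'
python3 - <<'E'
from h import *
u=np.array([np.cos(np.radians(-10.3)),np.sin(np.radians(-10.3))]);n=np.array([-u[1],u[0]]);o=np.array([580.5,111.5])
P=bot.observe()['position'];print((P[:2]*1e3-o)@np.c_[u,n])
G0=pickle.load(open('scene.pkl','rb'))['pixels'];g=bot.grab_frame('scene')
# jaw on the +y side is visible in front of the panel's near end; dark pixels near its predicted tip
zb=P[2]-.006
q=proj(g,[np.r_[P[:2]+(95*u+t*n)/1e3,zb+z] for t in(-14,14) for z in(0,.028)]);print(np.round(q,1).tolist())
h=g['pixels'].max(2);print(h[212:246:2,290:322:2])
E
python3 k.py
```

```text
position: [0.4837, 0.1265, 0.0164]
force: [-0.6, 0.3, -1.3]
finger_force: 11.9
position: [0.5035, 0.1229, 0.0164]
force: [-1.1, 0.8, -0.9]
finger_force: 11.9
clock: 32.1
position: [0.5032, 0.1231, 0.0164]
tool_rot: [-3.138, -0.004, -0.179]
force: [-0.4, 0.2, -1.2]
grip_width: 0.0232
finger_force: 11.9
[-78.17051694  -2.41981244]
[[298.9, 234.3], [299.0, 226.0], [307.9, 239.1], [308.2, 230.8]]
[[203 205 204 197 197 195 199 204 197 199 190 150  93  69  30  20]
 [199 201 203 206 198 197 197 202 201 202 207 206  69  20  12  12]
 [206 204 207 201 204 202 206 201 199 165 134  75 152 156  63  18]
 [201 209 209 206 202 205 173  83  38 152   5  28 200 206  78  24]
 [204 203 208 202 201 195  23  53 249 225  17  27 116 101  38  14]
 [206 199 201 213 207  49  56 241 190 136  14  40 113 107  27  16]
 [201 199 199 196  69 135 255 157 142 130  69 127 112  96  26  21]
 [224 201 198 179 150 255 157 141 148 160 221 207 105  73  19 194]
 [225 227 212 229 241 145 142 146 144 142  85  90  44  11  24 165]
 [224 221 251 238 141 144 145 146 145 148  41  27  17  16  39 100]
 [228 248 241 135 146 144 147 145 148 102  21  15  10  14  52 104]
 [248 188 135 145 145 143 145 145 147 103  23   7  14  45  87 104]
 [159 141 150 141 142 143 141 142 146  71  20  31 135 208 104 100]
 [142 141 247 243 188 142 143 147 145  57  43 162 207 104 119 179]
 [165 255 248 246 180 138 149 134 102 103 100 107 103 119 179 211]
 [234 246 241 157 139 140 128  98  96 166 109  99 182 212 209 205]
 [246 241 144 139 160 202 104 105 181 212 207 208 204 207 204 206]]
leg strip [-11.0, -8.25, -11.0, -11.0, -4.0, -4.0, -3.25, -3.5, -4.25, -4.5, -4.5, -4.0, -4.5, -4.5] near med -9.625 far -4.5 tcp [-78.1  -2.3]
```

```bash
python3 -c "
from workcell import bot
print(bot.job_done())"
```

```text
the job is handed in; nothing more can be done
None
```

The job is handed in at about 32 s: the straightedge was flush by camera after three earlier pushes sprang back, its near end about 2 mm off the panel's edge, and the clip is held squeezed open about 17 mm around both, with no contact force felt.

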